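# Check a press spindle's thread with the pitch comb leaf

### The job

On the shop counter, take the five-toothed pitch comb leaf (the middle-sized of the three) out of the stand, seat it square into the thread of the press spindle near the middle of its length, so that all its teeth drop in and its edge sits flat on the thread crests, and keep it pressed home with a light, steady push for a good second. Feel for the thread gently: the leaf and thread must never be forced (25 N at most). Then hang the leaf back in its stand and let go, leaving everything else as it was.

Things in the scene. Friction and masses are not known exactly. Their poses are not given: they have to be found in the camera images.
- leaf_grip (a point): Five-tooth leaf: steel plate 4 mm thick (x), 56 long (y), under a dark wooden grip 18 x 56 x 48 tall. Site: grip centre, z up. Grip underside 24 mm below it, plate's lower edge (tooth roots) 45 below, tooth tips 50 below. Square teeth 4.4 wide, 5 long, 12 apart along y, the third at y = 0. About 80 g (varies). Hangs in one of the stand's three places, teeth down. Pinch the grip across x from above.
- leaf_fine_grip (a point): A smaller leaf in the stand, built alike but plate and grip only 40 mm long, with four fine teeth 8 mm apart: not for this thread, leave it. The point is the centre of its grip.
- leaf_coarse_grip (a point): A longer leaf in the stand, built alike but plate and grip 70 mm long, with three broad teeth 20 mm apart: not for this thread, leave it. The point is the centre of its grip.
- rail_middle (a point): Fixed leaf stand: two level steel rails, 6 mm thick, along local y, 244 mm long, 8 mm gap between them, over a base 75 x 270 mm. Site: midway between and along the rails, level with their tops, 55 mm above the counter. A leaf hangs with its plate in the gap and its grip's underside on the rails, so its grip centre is 24 mm above this point, its y along the rails. Places at y = -76, 0, +76 mm.
- cradle: Fixed wooden cradle, base 90 x 250 mm, with the steel press spindle clamped in it, axis along local y; the spindle does not shift under the leaf. Origin: middle of the underside, on the counter. Straps and bolts at its ends (y = -98 and +98 mm) reach 78 mm up, clear of a leaf near the middle.
- thread_middle (a point): Middle of the cradle on the spindle's axis (local y), 55 mm above the counter, z up. Thread: plain rings, outer radius 22 mm, root radius 16, pitch 12, grooves 7 wide at the top, 5.6 at the bottom, over about 126 mm. The spindle lies up to 6 mm either way along y, so where the grooves fall is not told. Seated on top, the leaf's grip centre is 67 mm above it; 72 with the teeth standing on crests.
Mind the look-alikes: they are no part of the job. What is shaped like the part that bears leaf_grip but yellow is not meant.

How it is judged:
On the way:
1. the five-toothed leaf is seated within 30 mm of the thread's middle, edge within 1.7 mm of the crests, upright and in line within 3 degrees, pressed with 2 to 25 N, for 1 s (z of leaf_grip in the frame of thread_middle between 0.064 and 0.0687 m and y of leaf_grip in the frame of thread_middle between -0.03 and 0.03 m and x of leaf_grip in the frame of thread_middle between -0.006 and 0.006 m and angle between leaf_grip's own z axis and vertical below 0.05 rad and angle between the y axis of leaf_grip and the y axis of thread_middle, either way round below 0.06 rad and contact force between leaf and cradle above 2 N), for 1 s.
At the end, for the whole second after the job is handed in: The five-toothed leaf hangs at rest in the stand again, its plate between the rails (grip centred over them within 5 mm, within 100 mm of their middle), its grip down on the rails within 3 mm and upright within about 6 degrees, let go (x of leaf_grip in the frame of rail_middle between -0.005 and 0.005 m and y of leaf_grip in the frame of rail_middle between -0.1 and 0.1 m and z of leaf_grip in the frame of rail_middle between 0.021 and 0.027 m and angle between leaf_grip's own z axis and vertical below 0.1 rad and linear speed of leaf below 0.01 m/s); the robot touches nothing.
It fails at once if the leaf is forced against the spindle or cradle with more than 25 N (contact force between leaf and cradle above 25 N).
It fails at once if one of the other leaves is shifted by more than 15 mm (distance of any of leaf_fine_grip, leaf_coarse_grip from where it was at the start of the episode above 0.015 m).
It fails at once if a thing lying about is shifted by more than 30 mm (distance of any of nut, wrench, tart_tin, cup, can, jar, carton from where it was at the start of the episode above 0.03 m).
It also fails if it takes over 58 s, if anything falls off the work surface, if the arm or the gripper's body presses on something with over 40 N, if the wrist force passes 120 N, or if a joint passes its speed limit or range.

### The arm

A 7-joint arm with a two-finger parallel gripper is mounted at the origin on the work surface. World frame = base frame: x ahead of the robot, y to its left, z up, the work surface at z = 0. Lengths are in m, angles in rad, forces in N, time in s.
With the tool pointing down it reaches from about 0.425 to 1.025 m from the base axis. Payload 3.6 kg.
Tool frame: the origin (TCP) lies between the finger pads; the fingertips stand 17 mm ahead of it and the grasp point (between the pads) lies 2 mm behind it (bot.tips_ahead is the distance from the TCP to the fingertips, in m); z points along the fingers, y is the line along which they close (so a half turn about z gives the same grasp; the last joint's range is limited). The gripper opens to 85 mm and grips with 20 to 120 N. Pads are 22 mm wide; open, the fingers measure 114 mm over their backs; the gripper's body (76 mm by 85 mm) begins 54 mm behind the grasp point. The pads swing forward as they close: fully open they stand 13 mm farther back than shut.
Start: joints at [1.183, 0.591, 0.048, 1.609, -0.033, 0.943, -0.034], TCP at [0.211, -0.694, 0.248] pointing down, gripper open.
Joint ranges: [-2.69, 2.69], [-0.47, 2.24], [-1.27, 1.36], [0.19, 2.51], [-1.53, 4.68], [0.08, 2.07], [-3.09, 3.09]. Speed limits (rad/s): [2.57, 2.57, 3.14, 3.14, 3.14, 3.14, 3.14].

### API

Orientations are given as a rotation vector (axis times angle).
In Python, from workcell import bot, grab_frame, ticket gives the robot as it stands. The module is installed in compiled form; this text tells all that it offers.
- The arm moves only by the tool arm_command, never from a script. Its arguments are lists of equal length, an entry for each row: "translation": the shift along the tool's x, y, z in cm, a list of three; "twist": the turn, a rotation vector about the tool's x, y, z in degrees, a list of three. A call has exactly 5 rows; each row shifts and turns the commanded pose from where the row before left it, along the tool's axes as they then stand; what a row does not reach is not made up. A row lasts 1/8 s, in which the tool goes at most 62.5 mm and 10.7 degrees, less where a joint would pass 70% of its speed; a pose out of reach is approached as far as the arm can. A call with a gripper value outside its range is refused whole. "gripper" is the finger opening in cm, from 0 to 8.54, set as the call begins (left out, the last holds). The fingers move at their own pace and stop on an object; "squeeze" is the grip in N (left out, the last holds). Time passes only in rows, so rows that do not move let the fingers close, or fill a call up. It gives the time, the measured TCP pose, the force, the opening and the grip force at its end, in the units of the state.
- bot.read_state(): the state, without advancing time (a new reading comes with each control period).
- grab_frame(name): name is "scene" or "top" or "wrist"; returns a dict with "pixels" (480x640x3 uint8, red, green, blue), "intrinsics" (3x3 intrinsics, pixels), "R" (3x3) and "t" (3): a world point X has camera coordinates R X + t; the wrist camera has in their place "T_tool_cam" (4x4, takes a point from camera to tool coordinates, whose origin is the TCP and whose axes are the flange's). Camera axes: x right, y down, z forward; pixel columns grow to the right and rows downward; lengths in m; the calibration is good to about 2 mm. A picture is of the moment at which its call begins: read the wrist's pose just before it. There is no depth.
- ticket.close_job(): hands the job in; it is judged then, once.
The state is a dict: "clock": time; "q": joint angles; "qvel": joint speeds; "tau": joint torques, N m; "eef_pos": TCP position; "eef_rot": TCP orientation; "ft_force": force on the tool from outside, world axes, zero at the start; "wrist_torque": the same for the moment, N m; "width": finger opening in m; "gripper_force": force on a finger pad.
Only numpy, scipy, OpenCV 4.12 (cv2) and the standard library are available. Lean on these libraries where they do the work, as an engineer would, in place of code of your own. Each camera call takes 0.05 s, during which the arm holds its last target. There are 200 camera calls.

## Working session

There is one attempt and no reset: what is moved stays moved. The work goes in short steps, Python scripts to look and compute and a tool call to move; the robot and the scene stay as the last step left them, time stands still between calls to the robot, and variables do not carry over. Pictures are saved under pics/ and viewed, at most 10 in all, crops included, and the job is handed in when it is done.

Besides the shell and the picture viewer there is one more tool, called after ">>>" in YAML: its name, and indented under it one key for each argument. arm_command: Moves the arm, as the interface text tells. Its arguments: {"type":"object","properties":{"translation":{"type":"array","items":{"type":"array","items":{"type":"number"}}},"twist":{"type":"array","items":{"type":"array","items":{"type":"number"}}},"gripper":{"type":"number"},"squeeze":{"type":"number"}},"required":["translation","twist"]}

```bash
mkdir -p pics; cat > h.py <<'E'
import numpy as np, cv2, pickle
from workcell import bot, grab_frame, ticket
def save(n,out):
    s=bot.read_state(); f=grab_frame(n); f['state']=s
    pickle.dump(f,open(out+'.pkl','wb')); cv2.imwrite('pics/'+out+'.png',f['pixels'][:,:,::-1]); return f
def cam(f):
    if 'R' in f and f['R'] is not None: return np.array(f['R']),np.array(f['t'])
    T=np.array(f['T_tool_cam']); s=f['state']; Rt=cv2.Rodrigues(np.array(s['eef_rot'],float))[0]
    Rc=Rt@T[:3,:3]; c=Rt@T[:3,3]+s['eef_pos']; return Rc.T,-Rc.T@c
def onplane(f,uv,z):
    R,t=cam(f); d=R.T@np.linalg.inv(f['intrinsics'])@np.array([uv[0],uv[1],1.]); c=-R.T@t
    return c+d*(z-c[2])/d[2]
def proj(f,X):
    R,t=cam(f); p=f['intrinsics']@(R@np.array(X)+t); return p[:2]/p[2]
def crop(f,out,x0,y0,w,h,k):
    cv2.imwrite('pics/'+out+'.png',cv2.resize(f['pixels'][y0:y0+h,x0:x0+w,::-1],None,fx=k,fy=k,interpolation=cv2.INTER_CUBIC))
def load(o): return pickle.load(open(o+'.pkl','rb'))
E
python3 - <<'E'
from h import *
for n in('scene','top'):
    f=save(n,n+'0'); R,t=cam(f); print(n,-R.T@t, f['intrinsics'][0,0])
s=bot.read_state(); print(s['eef_pos'],s['eef_rot'],s['width'],s['clock'],s['ft_force'])
E
```

```text
scene [1.27839044 0.19805545 0.97949585] 594.2228274671749
top [0.40817645 0.02630287 0.79114506] 457.37125235238346
[ 0.21046242 -0.69302491  0.2472617 ] [-3.10552990e+00 -4.61210517e-01  6.29032188e-04] 0.08547312859346556 0.1 [ 0.32488589  0.42911267 -0.48442631]
```

View pics/top0.png

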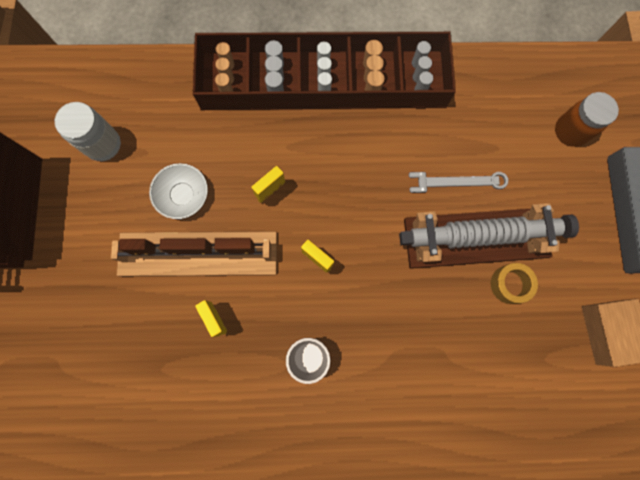

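View pics/scene0.png

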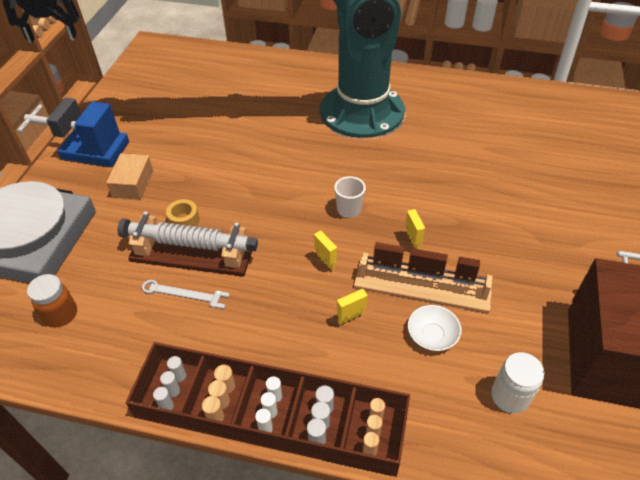

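```bash
python3 - <<'E'
from h import *
f=load('top0'); a=f['pixels'][220:290,100:300,::-1]; b=f['pixels'][200:280,390:590,::-1]
k=4;cv2.imwrite('pics/c1.png',np.vstack([cv2.resize(a,None,fx=k,fy=k,interpolation=cv2.INTER_CUBIC)[:280],cv2.resize(b,None,fx=k,fy=k,interpolation=cv2.INTER_CUBIC)]))
g=load('scene0');crop(g,'c2',340,230,160,85,5)
E
```

```text
(no output)
```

View pics/c1.png

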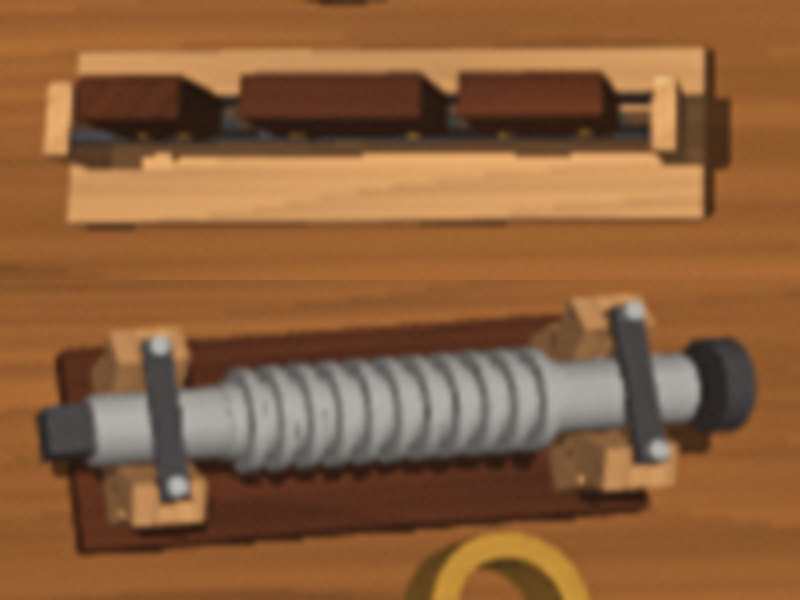

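View pics/c2.png

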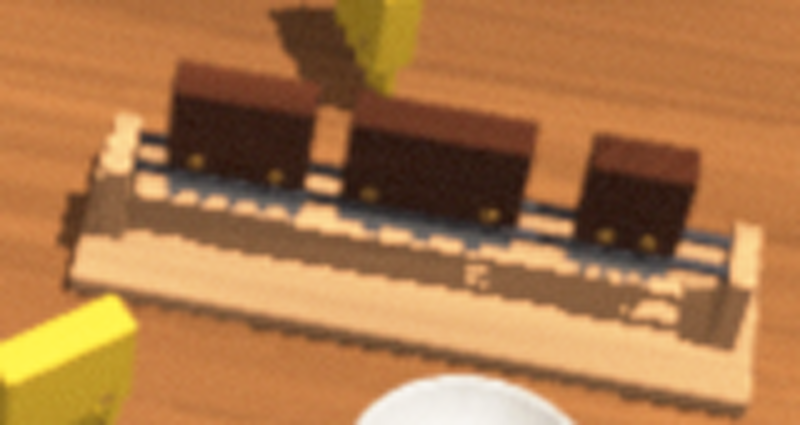

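```bash
python3 - <<'E'
from h import *
f=load('top0');g=load('scene0')
A=lambda u,v:(100+u/4-.4,220+v/4-.4); B=lambda u,v:(390+u/4-.4,200+(v-280)/4-.4); C=lambda u,v:(340+u/5-.4,230+v/5-.4)
P=lambda n,p:print(n,np.round(p,4))
for n,u,v in(('fl',462,73),('fr',605,72),('nl',462,113),('nr',609,122)):P('grip '+n,onplane(f,A(u,v),.103))
for n,u,v in(('5a',178,62),('5b',322,82),('5b near',312,110),('5a near',172,93)):P('sc '+n,onplane(g,C(u,v),.103))
for n,u,v in(('TL',78,50),('TR',705,47),('BL',67,220),('BR',710,217)):P('base '+n,onplane(f,A(u,v),.012))
l=[onplane(f,B(*p),.078) for p in((160,345),(177,485),(632,312),(657,450))]
a=(l[0]+l[1])/2;b=(l[2]+l[3])/2;P('bolts',l);P('mid',(a+b)/2);print(np.linalg.norm(a-b),np.degrees(np.arctan2(*(a-b)[:2])))
for n,u,v in(('L',70,432),('R',735,383)):P('axis',onplane(f,B(u,v),.06))
for n,u,v in(('',60,352),('',80,550),('',645,508)):P('cbase',onplane(f,B(u,v),.015))
E
```

```text
grip fl [0.5468 0.1745 0.103 ]
grip fr [0.5461 0.1202 0.103 ]
grip nl [0.5313 0.1741 0.103 ]
grip nr [0.5267 0.1185 0.103 ]
sc 5a [0.5351 0.1228 0.103 ]
sc 5b [0.533  0.1784 0.103 ]
sc 5b near [0.5477 0.1766 0.103 ]
sc 5a near [0.5509 0.1232 0.103 ]
base TL [0.5783 0.3587 0.012 ]
base TR [0.5747 0.0894 0.012 ]
base BL [0.5048 0.3587 0.012 ]
base BR [0.5005 0.0875 0.012 ]
bolts [[ 0.5816 -0.1635  0.078 ]
 [ 0.5242 -0.1665  0.078 ]
 [ 0.592  -0.358   0.078 ]
 [ 0.5347 -0.3614  0.078 ]]
mid [ 0.5581 -0.2623  0.078 ]
0.19498142152822315 -3.072960456871558
axis [ 0.55   -0.1288  0.06  ]
axis [ 0.5655 -0.4074  0.06  ]
cbase [ 0.5945 -0.136   0.015 ]
cbase [ 0.5071 -0.1396  0.015 ]
cbase [ 0.5204 -0.3872  0.015 ]
```

>>> arm_command:
  translation:
    - [0,0,-2]
    - [0,0,-2]
    - [0,0,-2]
    - [0,0,-2]
    - [0,0,-2]
  twist:
    - [0,0,-10.4]
    - [0,0,-10.4]
    - [0,0,-10.4]
    - [0,0,-10.4]
    - [0,0,-10.4]
  gripper: 8.5

```text
clock: 0.72
eef_pos: [0.2104, -0.6933, 0.3482]
eef_rot: [-2.584, -1.784, -0.0]
ft_force: [-0.4, -0.0, 0.1]
width: 0.0851
gripper_force: 0.0
```

>>> arm_command:
  translation:
    - [0,0,0]
    - [0,0,0]
    - [5.6,2.1,0]
    - [5.6,2.1,0]
    - [5.6,2.1,0]
  twist:
    - [0,0,-10.2]
    - [0,0,-10.1]
    - [0,0,0]
    - [0,0,0]
    - [0,0,0]

```text
clock: 1.35
eef_pos: [0.2764, -0.5246, 0.3477]
eef_rot: [-2.237, -2.205, -0.001]
ft_force: [0.4, -0.4, 1.0]
width: 0.0847
gripper_force: 0.0
```

>>> arm_command:
  translation:
    - [5.6,2.1,0]
    - [5.6,2.1,0]
    - [5.6,2.1,0]
    - [5.6,2.1,0]
    - [5.6,2.1,0]
  twist:
    - [0,0,0]
    - [0,0,0]
    - [0,0,0]
    - [0,0,0]
    - [0,0,0]

```text
clock: 1.98
eef_pos: [0.3851, -0.2462, 0.3482]
eef_rot: [2.237, 2.205, -0.0]
ft_force: [0.9, -0.3, -0.7]
width: 0.0852
gripper_force: 0.0
```

>>> arm_command:
  translation:
    - [5.6,2.1,0]
    - [5.6,2.1,0]
    - [0,0,0]
    - [0,0,0]
    - [0,0,0]
  twist:
    - [0,0,0]
    - [0,0,0]
    - [0,0,0]
    - [0,0,0]
    - [0,0,0]

```text
clock: 2.6
eef_pos: [0.4278, -0.1383, 0.3479]
eef_rot: [-2.24, -2.202, 0.001]
ft_force: [-0.7, -1.3, 0.6]
width: 0.0848
gripper_force: 0.0
```

```bash
python3 - <<'E'
from h import *
f=save('wrist','w0'); R,t=cam(f); print(-R.T@t,R.T, f['intrinsics'][0,0]); print(f['T_tool_cam'])
print(proj(f,[.558,-.2623,.077]),proj(f,[.54,.148,.103]))
E
```

```text
[ 0.42853419 -0.06313392  0.47310921] [[ 9.99850430e-01 -1.63976682e-02 -5.49854377e-03]
 [-1.72906797e-02 -9.54853141e-01 -2.96574630e-01]
 [-3.87169409e-04  2.96625345e-01 -9.54993851e-01]] 354.9483552531442
[[-1.56565912e-04 -9.55048542e-01 -2.96449417e-01  7.51215534e-02]
 [ 9.99999787e-01 -3.37167209e-04  5.58089049e-04 -6.61958707e-04]
 [-6.32955155e-04 -2.96449267e-01  9.55048392e-01 -1.25185604e-01]
 [ 0.00000000e+00  0.00000000e+00  0.00000000e+00  1.00000000e+00]]
[424.67889614 296.73820313] [ 448.54136923 -143.68440864]
```

>>> arm_command:
  translation:
    - [5.76,2.14,0]
    - [5.76,2.14,0]
    - [5.76,2.14,0]
    - [5.76,2.14,0]
    - [5.76,2.14,0]
  twist:
    - [0,0,0]
    - [0,0,0]
    - [0,0,0]
    - [0,0,0]
    - [0,0,0]

```text
clock: 3.28
eef_pos: [0.5408, 0.1496, 0.348]
eef_rot: [2.241, 2.201, -0.001]
ft_force: [0.0, -0.5, 0.8]
width: 0.0853
gripper_force: 0.0
```

>>> arm_command:
  translation:
    - [0,0,5]
    - [0,0,5]
    - [0,0,2]
    - [0,0,0]
    - [0,0,0]
  twist:
    - [0,0,0]
    - [0,0,0]
    - [0,0,0]
    - [0,0,0]
    - [0,0,0]

```text
clock: 3.9
eef_pos: [0.5406, 0.1494, 0.2292]
eef_rot: [2.238, 2.204, 0.002]
ft_force: [0.4, 0.0, 0.4]
width: 0.0853
gripper_force: 0.0
```

```bash
python3 - <<'E'
from h import *
f=save('wrist','w1'); print(f['state']['eef_pos'],f['state']['eef_rot'],proj(f,[.54,.148,.103]))
E
```

```text
[0.54055998 0.14938246 0.22917478] [2.23809351 2.203593   0.00228542] [316.23092094 237.51791758]
```

View pics/w1.png

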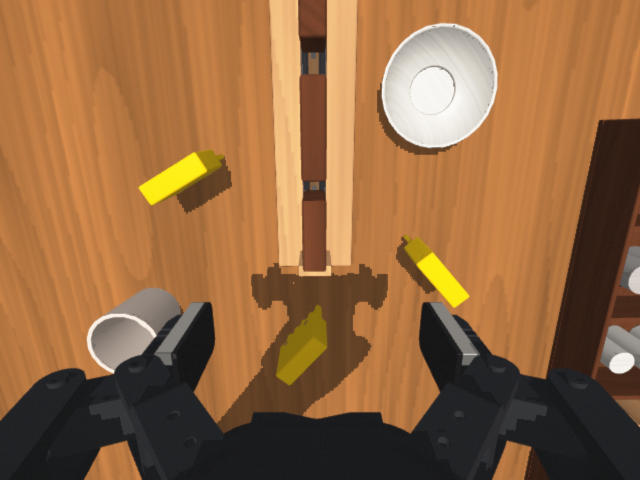

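```bash
python3 - <<'E'
from h import *
f=load('w1')
for p in((302,201),(326,201),(303,271),(327,271),(301,76),(326,76),(302,181),(326,181)): print(p,np.round(onplane(f,p,.103),4))
for p in((270,0),(356,0),(280,265),(352,265)): print(p,np.round(onplane(f,p,.012),4))
E
```

```text
(302, 201) [0.5302 0.1755 0.103 ]
(326, 201) [0.5474 0.1753 0.103 ]
(303, 271) [0.5295 0.1215 0.103 ]
(327, 271) [0.5478 0.1212 0.103 ]
(301, 76) [0.5319 0.2577 0.103 ]
(326, 76) [0.5481 0.2574 0.103 ]
(302, 181) [0.5306 0.1898 0.103 ]
(326, 181) [0.5476 0.1896 0.103 ]
(270, 0) [0.5044 0.3283 0.012 ]
(356, 0) [0.5762 0.3272 0.012 ]
(280, 265) [0.5018 0.0913 0.012 ]
(352, 265) [0.5762 0.09   0.012 ]
```

>>> arm_command:
  translation:
    - [-0.1,-0.15,4]
    - [0,0,4]
    - [0,0,3.5]
    - [0,0,2]
    - [0,0,1.3]
  twist:
    - [0,0,-0.2]
    - [0,0,0]
    - [0,0,0]
    - [0,0,0]
    - [0,0,0]

```text
clock: 4.58
eef_pos: [0.5391, 0.1489, 0.0805]
eef_rot: [2.233, 2.208, 0.002]
ft_force: [-0.2, 0.7, 0.7]
width: 0.0848
gripper_force: 0.0
```

>>> arm_command:
  translation:
    - [0,0,0]
    - [0,0,0]
    - [0,0,0]
    - [0,0,0]
    - [0,0,0]
  twist:
    - [0,0,0]
    - [0,0,0]
    - [0,0,0]
    - [0,0,0]
    - [0,0,0]
  gripper: 3

```text
clock: 5.2
eef_pos: [0.5382, 0.1487, 0.0806]
eef_rot: [2.233, 2.209, 0.001]
ft_force: [0.5, 0.1, 0.2]
width: 0.0301
gripper_force: 0.0
```

>>> arm_command:
  translation:
    - [0,0,0]
    - [0,0,0]
    - [0,0,0]
    - [0,0,0]
    - [0,0,0]
  twist:
    - [0,0,0]
    - [0,0,0]
    - [0,0,0]
    - [0,0,0]
    - [0,0,0]
  gripper: 1.2
  squeeze: 60

```text
clock: 5.82
eef_pos: [0.5381, 0.1487, 0.0805]
eef_rot: [2.233, 2.209, 0.0]
ft_force: [-1.3, -0.4, 5.8]
width: 0.0175
gripper_force: 58.6
```

>>> arm_command:
  translation:
    - [0,0,-1]
    - [0,0,-2]
    - [0,0,-3]
    - [0,0,-3]
    - [0,0,-2]
  twist:
    - [0,0,0]
    - [0,0,0]
    - [0,0,0]
    - [0,0,0]
    - [0,0,-3.65]

```text
clock: 6.45
eef_pos: [0.5382, 0.1489, 0.1918]
eef_rot: [2.159, 2.281, 0.002]
ft_force: [0.9, 0.1, -1.5]
width: 0.0174
gripper_force: 58.5
```

>>> arm_command:
  translation:
    - [-4,0,0]
    - [-5.15,0,0]
    - [-5.5,0,0]
    - [-5.5,0,0]
    - [-5.5,0,0]
  twist:
    - [0,0,0]
    - [0,0,0]
    - [0,0,0]
    - [0,0,0]
    - [0,0,0]

```text
clock: 7.08
eef_pos: [0.5513, -0.1091, 0.1904]
eef_rot: [-2.161, -2.28, -0.0]
ft_force: [0.9, -0.1, -0.5]
width: 0.0173
gripper_force: 58.6
```

>>> arm_command:
  translation:
    - [-5.5,0,0]
    - [-5.5,0,0]
    - [-4.5,-0.2,0]
    - [0,0,0]
    - [0,0,0]
  twist:
    - [0,0,0]
    - [0,0,0]
    - [0,0,0]
    - [0,0,0]
    - [0,0,0]

```text
clock: 7.7
eef_pos: [0.5576, -0.2615, 0.1901]
eef_rot: [-2.161, -2.279, -0.001]
ft_force: [-0.3, 1.5, -1.3]
width: 0.0174
gripper_force: 58.6
```

```bash
python3 - <<'E'
from h import *
f=save('wrist','w2'); s=f['state'];print(s['eef_pos'],s['eef_rot'],s['ft_force'],s['wrist_torque'],proj(f,[.5581,-.2623,.077]))
g=save('scene','s2');save('top','t2')
a=cv2.resize(f['pixels'][100:400,160:480,::-1],None,fx=1.25,fy=1.25); 
p=proj(g,[.5581,-.2623,.1]);print(p);u,v=int(p[0]),int(p[1])
b=cv2.resize(g['pixels'][v-60:v+60,u-64:u+64,::-1],(400,375),interpolation=cv2.INTER_CUBIC)
cv2.imwrite('pics/v2.png',np.hstack([a,b]))
E
```

```text
[ 0.55757641 -0.26146249  0.19014645] [-2.16073598e+00 -2.27892048e+00 -1.11994204e-03] [-0.30600808  1.4666524  -1.31105698] [ 0.03472757  0.0232432  -0.04853219] [318.04674668 242.354815  ]
[183.70391102 219.8482741 ]
```

View pics/v2.png

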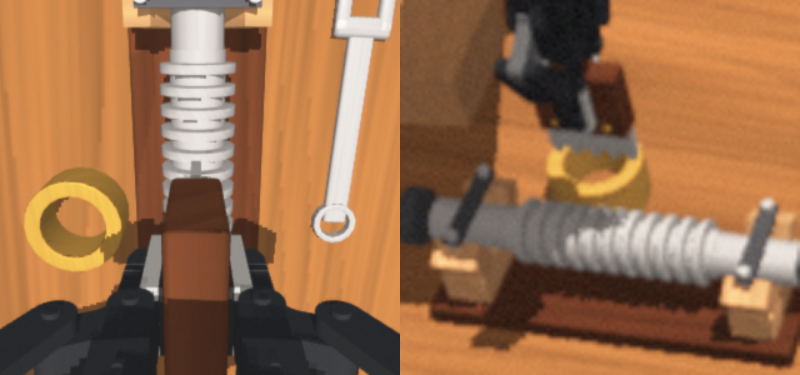

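```bash
python3 - <<'E'
from h import *
psi=np.radians(93.06); ax=np.array([np.cos(psi),np.sin(psi),0]); M=np.array([.5581,-.2623,.077])
s=np.arange(-70,71,1.)
for n,off in(('w2',0),('w0',0),('top0',0),('top0',8)):
    f=load(n); g=cv2.cvtColor(f['pixels'],cv2.COLOR_RGB2GRAY)
    P=np.array([proj(f,M+ax*a/1000+np.array([off/1000,0,-(22-np.sqrt(22**2-off**2))/1000])) for a in s],np.float32)
    v=cv2.remap(g,P[:,0][None],P[:,1][None],cv2.INTER_LINEAR)[0].astype(float)
    print(n,off,P[0],P[-1]); print(v.astype(int).tolist())
    m=(s>-45)&(s<45) if n!='w2' else (s>30)&(s<68)
    d=v[m]-cv2.GaussianBlur(v[m][None],(1,1),0)[0].mean(); ph=np.angle(np.sum(d*np.exp(-2j*np.pi*s[m]/12))); 
    print('bright peak offset mm',(-ph/(2*np.pi)*12)%12 if 0 else (-ph*12/2/np.pi)%12, abs(np.sum(d*np.exp(-2j*np.pi*s[m]/12)))/len(d))
E
```

```text
w2 0 [317.96146 329.76862] [318.1474  139.20175]
[92, 91, 91, 90, 90, 90, 90, 90, 91, 90, 90, 90, 91, 91, 90, 90, 90, 89, 91, 90, 90, 91, 91, 90, 90, 92, 90, 90, 91, 91, 90, 91, 91, 91, 90, 88, 84, 72, 60, 56, 58, 58, 59, 56, 55, 57, 55, 55, 55, 55, 58, 59, 59, 58, 58, 58, 58, 57, 58, 58, 55, 53, 54, 54, 54, 55, 54, 55, 56, 56, 83, 106, 128, 141, 142, 143, 141, 144, 141, 140, 167, 222, 230, 229, 210, 163, 176, 225, 231, 231, 231, 231, 232, 231, 231, 229, 209, 162, 198, 229, 231, 232, 229, 228, 231, 232, 231, 231, 207, 165, 213, 232, 233, 230, 164, 179, 229, 233, 232, 232, 207, 169, 224, 235, 235, 228, 163, 168, 231, 234, 234, 233, 210, 202, 234, 236, 236, 237, 237, 236, 232]
bright peak offset mm 11.851859843270473 0.6121608032124936
w0 0 [423.6968  345.89273] [425.92975 242.68596]
[25, 24, 24, 24, 25, 25, 25, 26, 26, 25, 24, 25, 25, 25, 26, 26, 24, 25, 26, 25, 24, 24, 23, 25, 26, 26, 24, 26, 27, 26, 25, 24, 23, 25, 25, 24, 24, 23, 23, 23, 25, 25, 25, 25, 25, 24, 24, 25, 25, 25, 25, 25, 25, 25, 24, 24, 25, 25, 25, 24, 25, 30, 55, 104, 190, 214, 222, 223, 223, 223, 221, 219, 180, 158,
[... 1328 characters left out ...]
 134, 112, 101, 100, 115, 131, 142, 151, 156, 159, 159, 151, 138, 120, 109, 105, 116, 129, 143, 150, 155, 160, 160, 156, 140, 121, 103, 101, 109, 128, 143, 151, 155, 159, 159, 154, 138, 121, 106, 108, 117, 133, 144, 152, 157, 160, 160, 149, 136, 117, 109, 111, 122, 135, 144, 151, 157, 159, 157, 150, 136, 118, 111, 111, 123, 134, 145, 152, 157, 160, 158, 153, 131, 115, 105, 116, 131, 142, 149, 152, 156, 159, 159, 152, 139, 122, 112, 118, 128, 139, 146, 152, 157, 159, 158, 150, 137, 119, 113, 114, 127, 139, 147, 152, 155, 158, 157, 153, 134, 120, 113, 121, 134, 142, 149, 153, 156, 158, 158, 149, 134, 120, 112, 124, 135, 145, 147, 148]
bright peak offset mm 11.646489510617883 12.616472196592532
```

```bash
python3 - <<'E'
from h import *
f=load('w2'); g=cv2.cvtColor(f['pixels'],cv2.COLOR_RGB2GRAY)
print(g[215:300,316].tolist())
tcp=np.array(f['state']['eef_pos']); R=cv2.Rodrigues(np.array(f['state']['eef_rot']))[0]
for n,z in(('bottom',.19-.0015-.024),('top',.19-.0015+.024)):
  for v in range(240,292,4):
    X=onplane(f,(316.5,v),z); 
    print(n,v,np.round((R.T@(X-tcp))[:2]*1000,1),end=' ')
  print()
for r in (250,280): print(r,g[r,285:345].tolist())
E
```

```text
[229, 230, 229, 229, 223, 185, 157, 167, 210, 229, 231, 230, 226, 202, 148, 140, 141, 142, 144, 141, 143, 143, 143, 142, 138, 118, 107, 94, 61, 55, 54, 55, 55, 55, 54, 55, 54, 55, 53, 54, 54, 55, 56, 58, 58, 58, 57, 58, 58, 60, 58, 58, 59, 57, 58, 57, 56, 57, 56, 55, 55, 56, 55, 55, 58, 60, 59, 59, 57, 60, 71, 81, 88, 89, 91, 92, 91, 92, 92, 93, 92, 91, 92, 92, 93]
bottom 240 [28.  -0.6] bottom 244 [26.2 -0.6] bottom 248 [24.3 -0.6] bottom 252 [22.4 -0.6] bottom 256 [20.5 -0.6] bottom 260 [18.6 -0.6] bottom 264 [16.6 -0.6] bottom 268 [14.7 -0.6] bottom 272 [12.7 -0.6] bottom 276 [10.7 -0.6] bottom 280 [ 8.7 -0.6] bottom 284 [ 6.7 -0.6] bottom 288 [ 4.7 -0.6] 
top 240 [43.  -0.6] top 244 [41.8 -0.6] top 248 [40.5 -0.6] top 252 [39.2 -0.6] top 256 [37.9 -0.6] top 260 [36.6 -0.6] top 264 [35.2 -0.6] top 268 [33.9 -0.6] top 272 [32.6 -0.6] top 276 [31.2 -0.6] top 280 [29.8 -0.6] top 284 [28.5 -0.6] top 288 [27.1 -0.6] 
250 [89, 87, 87, 90, 94, 115, 142, 151, 152, 148, 123, 67, 52, 51, 55, 55, 54, 54, 55, 54, 55, 54, 55, 55, 55, 56, 55, 55, 55, 55, 54, 55, 54, 54, 55, 55, 53, 55, 54, 54, 54, 54, 55, 55, 53, 54, 53, 53, 55, 53, 51, 52, 78, 139, 149, 150, 150, 153, 155, 159]
280 [51, 48, 51, 47, 47, 45, 48, 51, 52, 55, 55, 55, 54, 56, 57, 55, 56, 56, 58, 55, 55, 56, 54, 54, 57, 57, 58, 57, 57, 58, 60, 60, 58, 58, 57, 60, 60, 58, 58, 58, 59, 59, 59, 58, 58, 58, 58, 58, 56, 58, 58, 55, 56, 55, 55, 54, 52, 60, 111, 153]
```

>>> arm_command:
  translation:
    - [0.5,0.1,1]
    - [0,0,1.6]
    - [0,0,1.6]
    - [0,0,1.2]
    - [0,0,0.2]
  twist:
    - [0,0,0]
    - [0,0,0]
    - [0,0,0]
    - [0,0,0]
    - [0,0,0]

```text
clock: 8.48
eef_pos: [0.5578, -0.2571, 0.1327]
eef_rot: [-2.16, -2.278, 0.002]
ft_force: [0.2, 0.1, -0.9]
width: 0.0173
gripper_force: 58.6
```

>>> arm_command:
  translation:
    - [0,0,0]
    - [0,0,0]
    - [0,0,0]
    - [0,0,0]
    - [0,0,0]
  twist:
    - [0,0,0]
    - [0,0,0]
    - [0,0,0]
    - [0,0,0]
    - [0,0,0]

```text
clock: 9.1
eef_pos: [0.5587, -0.2573, 0.1345]
eef_rot: [2.162, 2.279, 0.0]
ft_force: [-0.3, -0.5, -1.8]
width: 0.0175
gripper_force: 58.6
```

>>> arm_command:
  translation:
    - [0,0,0.1]
    - [0,0,0.1]
    - [0,0,0.1]
    - [0,0,0.1]
    - [0,0,0]
  twist:
    - [0,0,0]
    - [0,0,0]
    - [0,0,0]
    - [0,0,0]
    - [0,0,0]

```text
clock: 9.72
eef_pos: [0.5586, -0.2572, 0.1301]
eef_rot: [-2.161, -2.28, 0.0]
ft_force: [0.4, 0.7, -0.7]
width: 0.0171
gripper_force: 58.6
```

>>> arm_command:
  translation:
    - [0.06,0,0]
    - [0,0,0.05]
    - [0,0,0.05]
    - [0,0,0.05]
    - [0,0,0]
  twist:
    - [0,0,0]
    - [0,0,0]
    - [0,0,0]
    - [0,0,0]
    - [0,0,0]

```text
clock: 10.35
eef_pos: [0.5586, -0.2567, 0.1288]
eef_rot: [-2.162, -2.28, 0.0]
ft_force: [-0.6, -0.6, -1.4]
width: 0.0175
gripper_force: 58.6
```

>>> arm_command:
  translation:
    - [0,0,0.05]
    - [0,0,0.05]
    - [0,0,0]
    - [0,0,0]
    - [0,0,0]
  twist:
    - [0,0,0]
    - [0,0,0]
    - [0,0,0]
    - [0,0,0]
    - [0,0,0]

```text
clock: 10.98
eef_pos: [0.5586, -0.2566, 0.1278]
eef_rot: [2.162, 2.28, 0.0]
ft_force: [-0.0, -0.1, -2.6]
width: 0.0172
gripper_force: 58.6
```

>>> arm_command:
  translation:
    - [0,0,0.05]
    - [0,0,0]
    - [0,0,0.05]
    - [0,0,0]
    - [0,0,0]
  twist:
    - [0,0,0]
    - [0,0,0]
    - [0,0,0]
    - [0,0,0]
    - [0,0,0]

```text
clock: 11.6
eef_pos: [0.5586, -0.2566, 0.1268]
eef_rot: [-2.162, -2.28, 0.0]
ft_force: [-0.4, 0.0, -1.6]
width: 0.0174
gripper_force: 58.6
```

```bash
python3 - <<'E'
from h import *
s=bot.read_state();print(s['eef_pos'],s['ft_force'],s['wrist_torque'])
E
```

```text
[ 0.55858925 -0.25664425  0.12679516] [-0.42741134  0.00196229 -1.6410189 ] [-0.01790281 -0.02177573 -0.00252848]
```

>>> arm_command:
  translation:
    - [0,0,0.05]
    - [0,0,0]
    - [0,0,0.05]
    - [0,0,0]
    - [0,0,0]
  twist:
    - [0,0,0]
    - [0,0,0]
    - [0,0,0]
    - [0,0,0]
    - [0,0,0]

```text
clock: 12.22
eef_pos: [0.5586, -0.2566, 0.1258]
eef_rot: [-2.162, -2.28, -0.0]
ft_force: [0.0, -0.4, -1.0]
width: 0.0175
gripper_force: 58.6
```

>>> arm_command:
  translation:
    - [0,0,0.05]
    - [0,0,0]
    - [0,0,0.05]
    - [0,0,0]
    - [0,0,0]
  twist:
    - [0,0,0]
    - [0,0,0]
    - [0,0,0]
    - [0,0,0]
    - [0,0,0]

```text
clock: 12.85
eef_pos: [0.5586, -0.2566, 0.1248]
eef_rot: [-2.162, -2.28, 0.0]
ft_force: [0.5, 0.1, -1.4]
width: 0.0175
gripper_force: 58.6
```

>>> arm_command:
  translation:
    - [0,0,0.05]
    - [0,0,0]
    - [0,0,0.05]
    - [0,0,0]
    - [0,0,0]
  twist:
    - [0,0,0]
    - [0,0,0]
    - [0,0,0]
    - [0,0,0]
    - [0,0,0]

```text
clock: 13.48
eef_pos: [0.5586, -0.2566, 0.1238]
eef_rot: [-2.162, -2.28, -0.0]
ft_force: [-0.9, -0.4, -1.1]
width: 0.0171
gripper_force: 58.6
```

>>> arm_command:
  translation:
    - [0,0,0.03]
    - [0,0,0]
    - [0,0,0]
    - [0,0,0]
    - [0,0,0]
  twist:
    - [0,0,0]
    - [0,0,0]
    - [0,0,0]
    - [0,0,0]
    - [0,0,0]

```text
clock: 14.1
eef_pos: [0.5586, -0.2567, 0.1236]
eef_rot: [2.162, 2.28, -0.0]
ft_force: [-0.4, 0.6, 2.6]
width: 0.0173
gripper_force: 59.0
```

>>> arm_command:
  translation:
    - [0,0,0.02]
    - [0,0,0]
    - [0,0,0]
    - [0,0,0]
    - [0,0,0]
  twist:
    - [0,0,0]
    - [0,0,0]
    - [0,0,0]
    - [0,0,0]
    - [0,0,0]

```text
clock: 14.72
eef_pos: [0.5586, -0.2566, 0.1236]
eef_rot: [2.162, 2.28, -0.0]
ft_force: [-1.6, 0.4, 5.0]
width: 0.0174
gripper_force: 59.5
```

>>> arm_command:
  translation:
    - [0,0,0.02]
    - [0,0,0]
    - [0,0,0]
    - [0,0,0]
    - [0,0,0]
  twist:
    - [0,0,0]
    - [0,0,0]
    - [0,0,0]
    - [0,0,0]
    - [0,0,0]

```text
clock: 15.35
eef_pos: [0.5587, -0.2567, 0.1236]
eef_rot: [2.162, 2.279, -0.0]
ft_force: [-2.2, 0.1, 5.8]
width: 0.0176
gripper_force: 59.7
```

>>> arm_command:
  translation:
    - [0,0,0]
    - [0,0,0]
    - [0,0,0]
    - [0,0,0]
    - [0,0,0]
  twist:
    - [0,0,0]
    - [0,0,0]
    - [0,0,0]
    - [0,0,0]
    - [0,0,0]

```text
clock: 15.98
eef_pos: [0.5587, -0.2567, 0.1236]
eef_rot: [2.162, 2.279, -0.0]
ft_force: [-2.7, 0.2, 6.6]
width: 0.0174
gripper_force: 59.7
```

>>> arm_command:
  translation:
    - [0,0,0]
    - [0,0,0]
    - [0,0,0]
    - [0,0,0]
    - [0,0,0]
  twist:
    - [0,0,0]
    - [0,0,0]
    - [0,0,0]
    - [0,0,0]
    - [0,0,0]

```text
clock: 16.6
eef_pos: [0.5587, -0.2567, 0.1236]
eef_rot: [2.162, 2.279, -0.0]
ft_force: [-1.7, 0.5, 6.5]
width: 0.0173
gripper_force: 59.7
```

```bash
python3 - <<'E'
from h import *
s=bot.read_state();print(s['eef_pos'],s['ft_force'],s['wrist_torque'])
f=save('wrist','w3');g=save('scene','s3')
a=cv2.resize(f['pixels'][100:400,160:480,::-1],None,fx=1.25,fy=1.25)
b=cv2.resize(g['pixels'][160:280,120:248,::-1],(400,375),interpolation=cv2.INTER_CUBIC)
cv2.imwrite('pics/v3.png',np.hstack([a,b]))
E
```

```text
[ 0.55869049 -0.25666593  0.12358549] [-1.69667318  0.4782844   6.47744347] [0.08239589 0.47752493 0.01029498]
```

View pics/v3.png

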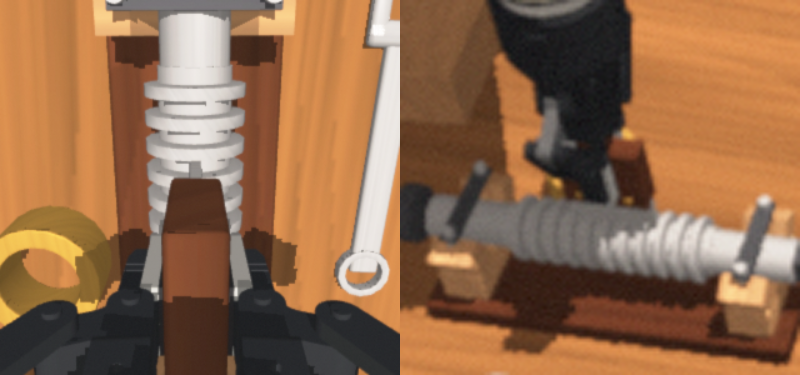

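>>> arm_command:
  translation:
    - [0,0,-0.3]
    - [0,0,-0.7]
    - [0,0,-1.5]
    - [0,0,-2.5]
    - [0,0,-2.5]
  twist:
    - [0,0,0]
    - [0,0,0]
    - [0,0,0]
    - [0,0,0]
    - [0,0,0]

```text
clock: 17.32
eef_pos: [0.5588, -0.2565, 0.1995]
eef_rot: [2.161, 2.28, 0.001]
ft_force: [0.1, 0.0, -0.9]
width: 0.0174
gripper_force: 58.6
```

>>> arm_command:
  translation:
    - [4,0.08,0]
    - [5.5,0,0]
    - [5.5,0,0]
    - [5.5,0,0]
    - [5.5,0,0]
  twist:
    - [0,0,0]
    - [0,0,0]
    - [0,0,0]
    - [0,0,0]
    - [0,0,0]

```text
clock: 17.95
eef_pos: [0.5458, 0.0048, 0.1992]
eef_rot: [2.161, 2.279, 0.002]
ft_force: [0.3, 0.7, -0.9]
width: 0.0171
gripper_force: 58.6
```

>>> arm_command:
  translation:
    - [5.5,0,0]
    - [5.1,0,0]
    - [4,0,0]
    - [0,0,0]
    - [0,0,0]
  twist:
    - [0,0,0]
    - [0,0,0]
    - [0,0,0]
    - [0,0,3.62]
    - [0,0,0]

```text
clock: 18.58
eef_pos: [0.5379, 0.1496, 0.1989]
eef_rot: [2.23, 2.212, 0.001]
ft_force: [1.4, 0.1, -1.1]
width: 0.0174
gripper_force: 58.6
```

>>> arm_command:
  translation:
    - [0,0,0]
    - [0,0,0]
    - [0,0,0]
    - [0,0,0]
    - [0,0,0]
  twist:
    - [0,0,0]
    - [0,0,0]
    - [0,0,0]
    - [0,0,0]
    - [0,0,0]

```text
clock: 19.2
eef_pos: [0.5378, 0.1487, 0.198]
eef_rot: [-2.233, -2.21, 0.0]
ft_force: [0.3, -0.1, -1.0]
width: 0.0173
gripper_force: 58.6
```

```bash
python3 - <<'E'
from h import *
s=bot.read_state();print(s['eef_pos'],s['eef_rot'],s['ft_force'])
f=save('wrist','w4');g=cv2.cvtColor(f['pixels'],cv2.COLOR_RGB2GRAY)
cv2.imwrite('pics/w4.png',cv2.resize(f['pixels'][:360,180:460,::-1],None,fx=1.6,fy=1.6))
h=cv2.cvtColor(load('w2')['pixels'],cv2.COLOR_RGB2GRAY)
for r in(262,): print(g[r,285:350].tolist());print(h[r,285:350].tolist())
E
```

```text
[0.53784468 0.14874478 0.19804576] [-2.23258249e+00 -2.21010792e+00  1.46492105e-04] [ 0.25512677 -0.11558927 -1.00318827]
[195, 199, 204, 209, 208, 206, 205, 201, 168, 76, 48, 51, 52, 53, 54, 54, 53, 52, 54, 55, 54, 55, 54, 53, 54, 54, 53, 55, 52, 54, 54, 55, 54, 55, 54, 55, 55, 53, 56, 54, 55, 55, 54, 55, 53, 53, 54, 53, 54, 56, 55, 52, 50, 55, 105, 194, 201, 199, 198, 197, 196, 199, 202, 203, 203]
[88, 86, 86, 87, 90, 108, 142, 143, 120, 65, 51, 54, 57, 57, 58, 59, 57, 57, 60, 59, 57, 57, 56, 58, 58, 58, 58, 60, 60, 57, 59, 58, 58, 58, 59, 59, 59, 59, 59, 57, 58, 58, 60, 59, 59, 58, 58, 59, 60, 57, 58, 58, 55, 55, 81, 139, 147, 145, 143, 143, 140, 106, 92, 89, 88]
```

View pics/w4.png

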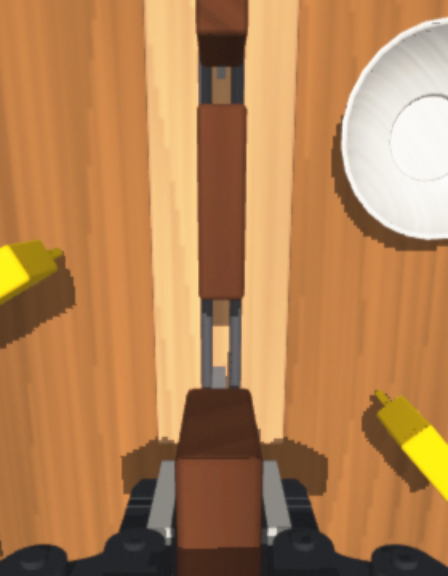

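>>> arm_command:
  translation:
    - [0,0.02,2]
    - [0,0,2.5]
    - [0,0,2.3]
    - [0,0,1]
    - [0,0,0]
  twist:
    - [0,0,0]
    - [0,0,0]
    - [0,0,0]
    - [0,0,0]
    - [0,0,0]

```text
clock: 19.88
eef_pos: [0.5378, 0.1489, 0.1197]
eef_rot: [-2.232, -2.21, 0.001]
ft_force: [-0.0, -0.3, -1.3]
width: 0.0174
gripper_force: 58.6
```

>>> arm_command:
  translation:
    - [0,0,0.2]
    - [0,0,0.2]
    - [0,0,0.2]
    - [0,0,0.2]
    - [0,0,0.2]
  twist:
    - [0,0,0]
    - [0,0,0]
    - [0,0,0]
    - [0,0,0]
    - [0,0,0]

```text
clock: 20.5
eef_pos: [0.538, 0.1488, 0.11]
eef_rot: [2.233, 2.21, -0.0]
ft_force: [0.3, -0.0, -1.7]
width: 0.0174
gripper_force: 58.6
```

>>> arm_command:
  translation:
    - [0,0,0.2]
    - [0,0,0.2]
    - [0,0,0.2]
    - [0,0,0.2]
    - [0,0,0]
  twist:
    - [0,0,0]
    - [0,0,0]
    - [0,0,0]
    - [0,0,0]
    - [0,0,0]

```text
clock: 21.12
eef_pos: [0.5379, 0.1488, 0.1019]
eef_rot: [-2.232, -2.21, 0.001]
ft_force: [0.4, -0.6, -0.5]
width: 0.0174
gripper_force: 58.6
```

>>> arm_command:
  translation:
    - [0,0,0.4]
    - [0,0,0.4]
    - [0,0,0.4]
    - [0,0,0.4]
    - [0,0,0.2]
  twist:
    - [0,0,0]
    - [0,0,0]
    - [0,0,0]
    - [0,0,0]
    - [0,0,0]

```text
clock: 21.75
eef_pos: [0.5379, 0.1488, 0.0837]
eef_rot: [-2.232, -2.21, 0.001]
ft_force: [-1.0, 0.0, -1.7]
width: 0.0174
gripper_force: 58.6
```

>>> arm_command:
  translation:
    - [0,0,0.1]
    - [0,0,0.05]
    - [0,0,0.05]
    - [0,0,0.03]
    - [0,0,0]
  twist:
    - [0,0,0]
    - [0,0,0]
    - [0,0,0]
    - [0,0,0]
    - [0,0,0]

```text
clock: 22.38
eef_pos: [0.5381, 0.1488, 0.0818]
eef_rot: [2.233, 2.21, 0.0]
ft_force: [0.3, -0.3, -1.5]
width: 0.0174
gripper_force: 58.6
```

>>> arm_command:
  translation:
    - [0,0,0.05]
    - [0,0,0.05]
    - [0,0,0.02]
    - [0,0,0]
    - [0,0,0]
  twist:
    - [0,0,0]
    - [0,0,0]
    - [0,0,0]
    - [0,0,0]
    - [0,0,0]

```text
clock: 23.0
eef_pos: [0.538, 0.1488, 0.0806]
eef_rot: [-2.233, -2.21, 0.0]
ft_force: [0.2, -0.7, -1.4]
width: 0.0171
gripper_force: 58.6
```

>>> arm_command:
  translation:
    - [0,0,0]
    - [0,0,0]
    - [0,0,0]
    - [0,0,0]
    - [0,0,0]
  twist:
    - [0,0,0]
    - [0,0,0]
    - [0,0,0]
    - [0,0,0]
    - [0,0,0]
  gripper: 3.5

```text
clock: 23.62
eef_pos: [0.538, 0.1488, 0.0806]
eef_rot: [2.233, 2.21, 0.0]
ft_force: [-0.6, 0.1, 0.2]
width: 0.0348
gripper_force: 0.0
```

>>> arm_command:
  translation:
    - [0,0,0]
    - [0,0,-1]
    - [0,0,-2]
    - [0,0,-3]
    - [0,0,-4]
  twist:
    - [0,0,0]
    - [0,0,0]
    - [0,0,0]
    - [0,0,0]
    - [0,0,0]
  gripper: 6

```text
clock: 24.25
eef_pos: [0.5374, 0.1486, 0.1815]
eef_rot: [-2.232, -2.21, 0.002]
ft_force: [-0.1, -0.3, 0.3]
width: 0.0599
gripper_force: 0.0
```

>>> arm_command:
  translation:
    - [0,0,-3]
    - [0,0,-2]
    - [0,0,0]
    - [0,0,0]
    - [0,0,0]
  twist:
    - [0,0,0]
    - [0,0,0]
    - [0,0,0]
    - [0,0,0]
    - [0,0,0]

```text
clock: 24.88
eef_pos: [0.5373, 0.1485, 0.2295]
eef_rot: [-2.232, -2.21, 0.003]
ft_force: [-0.1, 0.4, 0.3]
width: 0.0604
gripper_force: 0.0
```

```bash
python3 - <<'E'
from h import *
f=save('wrist','w5');g=save('scene','s5');t=save('top','t5')
a=cv2.resize(f['pixels'][0:320,180:460,::-1],(328,375)); b=cv2.resize(g['pixels'][230:315,340:500,::-1],(470,250),interpolation=cv2.INTER_CUBIC)
b=np.vstack([b,np.zeros((125,470,3),np.uint8)]); cv2.imwrite('pics/v5.png',np.hstack([a,b]))
E
```

```text
(no output)
```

View pics/v5.png

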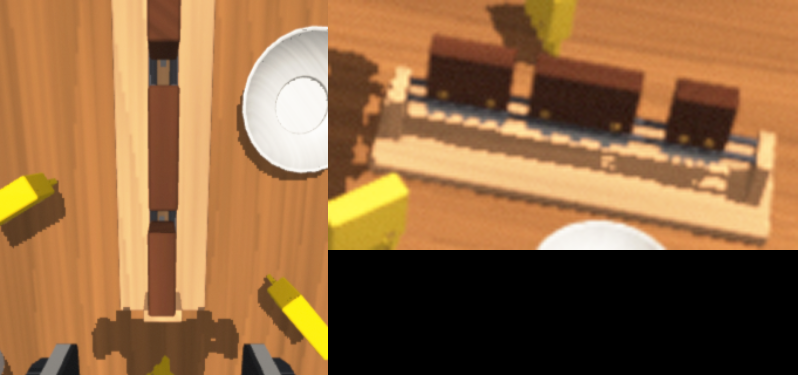

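The leaf hangs in its original place, upright and released, and the other two leaves are unmoved.

```bash
python3 -c "
from h import *
print(ticket.close_job())"
```

```text
the job is handed in; nothing more can be done
None
```

I seated the five-tooth leaf in the thread, pressed it home with about 4–8 N for roughly 2 s, hung it back in its place in the stand, released it and handed the job in; the verdict was not shown.

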